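# Release a jar from a ratchet jar clamp

## Robot

A 6-joint arm with a two-finger parallel gripper is mounted at the origin on a cart in front of the work surface, level with it; the furniture and walls round the work are solid. World frame = base frame: x ahead of the robot, y to its left, z up, the work surface at z = 0. Lengths are in mm, angles in degrees, forces in N, time in s.
With the tool pointing down it reaches from about 300 to 850 mm from the base axis. Payload 4.2 kg.
Tool frame: the origin (TCP) lies at the very end of the fingers, on their centre line; the grasp point (between the pads) lies 19 mm behind it; z points along the fingers, y is the line along which they close (so a half turn about z gives the same grasp; the last joint's range is limited). The gripper opens to 91 mm and grips with 3 to 60 N. Pads are 32 mm wide; open, the fingers measure 118 mm over their backs; the gripper's body (76 mm by 178 mm) begins 60 mm behind the grasp point.
Start: joints at [-76.261, 18.312, 89.639, -0, 72.044, -1.146], TCP at [147.713, -555.72, 213.976] pointing down, gripper open.
Joint ranges: [-177.97, 177.97], [-48.28, 115.42], [12.27, 149.76], [-77.06, 257.06], [2.81, 150.46], [-146.56, 146.56]. Speed limits (degrees/s): [147.25, 147.25, 180, 180, 180, 180].

## Interface

Orientations are given as [roll, pitch, yaw] about the fixed x, y, z axes, in that order (R = Rz(yaw) Ry(pitch) Rx(roll)).
In Python, from workcell import env gives the robot as it stands.
- The arm moves only by the shell command python3 -m pendant 'ROWS' [FORCE]. ROWS is a JSON object of lists of equal length, an entry for each row: "translation": the shift along the tool's x, y, z in mm, a list of three; "roll": the turn about the tool's z in rad; "hand": the closure in counts, from 0 (fully open) to 255 (shut). In form: {"translation": [[dx, dy, dz], ...], "roll": [roll, ...], "hand": [hand, ...]}. A call has exactly 8 rows; each row shifts and turns the commanded pose from where the row before left it, along the tool's axes as they then stand; what a row does not reach is not made up. A row lasts 1/12 s, in which the tool goes at most 41.7 mm and 7.16 degrees, less where a joint would pass 70% of its speed; a pose out of reach is approached as far as the arm can. A call with a gripper value outside its range is refused whole. The fingers move at their own pace and stop on an object; FORCE is the grip in N (left out, the last holds). Time passes only in rows, so rows that do not move let the fingers close, or fill a call up. It gives the time, the measured TCP pose, the force, the opening and the grip force at its end, in the units of the state.
- env.state(): the state, without advancing time (a new reading comes with each control period).
- env.grab_frame(name): name is "scene" or "side" or "wrist"; returns a dict with "frame" (400x640x3 uint8, red, green, blue), "z_map" (400x640 float32, mm along the optical axis (not along the pixel's ray), 0 where there is no reading), "fx", "fy", "cx", "cy" (pixels), "dist" ([k1, k2, p1, p2, k3] as OpenCV has them; the pictures are not rectified), "pose" (4x4, takes a point from camera to world coordinates). Camera axes: x right, y down, z forward; pixel columns grow to the right and rows downward; lengths in mm; the calibration is good to about 2 mm. A picture is of the moment at which its call begins.
- env.job_done(): hands the job in; it is judged then, once.
Trained networks look in a picture, given as the dict that the camera call returned (one of the last four; its "shot" number tells which), for a name from the list of things; names that differ only in an ending like _2 or _b are one class to them, and where a whole thing is asked for, a point or a joint stands for the part that bears it (a point fixed in the world has none). Each returns a list of dicts, best first, with "score" (0 to 1); they miss things now and then, are a little off and sometimes report something else, mostly with a low value. They report only what shows in the picture. A call takes as long as a camera call. They do not tell look-alikes from the thing itself.
- env.recognise(picture, label): "rect" ([centre column, centre row, width, height] in pixels, round what is visible of it).
- env.regions_of(picture, label): "pixels" (400x640 bool, what is visible of it) and "rect" ([centre column, centre row, width, height] in pixels, round what is visible of it).
The state is a dict: "time_s": time; "qpos": joint angles; "qvel": joint speeds; "effort": joint torques, N m; "ee_pos": TCP position; "ee_rot": TCP orientation; "force": force on the tool from outside, world axes, zero at the start; "torque": the same for the moment, N m; "gripper_width": finger opening in mm; "gripper_force": force on a finger pad.
Only numpy, scipy, OpenCV 4.12 (cv2) and the standard library are available. Lean on these libraries where they do the work, as an engineer would, in place of code of your own. Each camera call takes 0.05 s, during which the arm holds its last target. There are 200 camera calls.

## Task

Free the jam jar from the ratchet clamp: the pawl is hooked under a tooth of the bar, so first take up the slack by pressing the bar in until its jaw bears gently on the jar, then lift the pawl, throw it right over so that it stays open, and draw the bar back as far as it will go. Then stand the jar upright on the chopping board without dropping it; leave the clamp open and everything else where it stands.

Things in the scene. Friction and masses are not known exactly. Their poses are not given: they have to be found in the camera images.
- vice: Jar clamp fixed to the worktop: wooden base 104 x 277 x 12 mm (y -215 to +62), steel fittings. Origin on the worktop under the jar seat's middle; its y axis runs along the toothed bar from the handle to the fixed V jaw (the bar is drawn out towards -y), z up. V jaw: y +12 to +54 mm, 52 mm high. Bar guide: y -162 to -106, x -25 to +25 mm, 48 mm high; hinge lugs at x +32, 52 mm high.
- bar_handle (a point): Middle of the loose toothed bar's handle: a black crossbar 16 mm thick, 80 mm long along the clamp's x, 42 mm above the worktop, at about y = -220 mm of the clamp. The bar (26 mm wide, 0.4 kg) slides with 2 to 6 N. Free travel inwards (+y) 7 to 16 mm till the jaw meets the jar, depending on how the jar stands; outwards, pawl open, about 52 mm from the start to its stop (jaw against guide).
- jaw_face (a point): Middle of the rubber face of the moving jaw (56 mm wide, 12 mm thick, top 50 mm above the worktop) at the inner end of the bar, 178 mm from the handle's middle; it faces the jar (+y of the clamp). In the clamp's frame it lies at about y = -42 mm at the start, -94 mm at the outer stop.
- pawl (a joint): Pawl angle, rad: 0 down in the teeth, 2.0 thrown over to its stop. Hinge line parallel to the clamp's y at x = +32 mm, 45 mm above the worktop. Past about 1.5 it falls over and stays open, before that it falls back. Its nose has a hook to +y, 5 mm long, caught under a tooth while the bar is backed out: it lifts only about 0.1 rad. With the bar pressed in over 6 mm it lifts freely (1 N).
- pawl_tab (a point): Middle of the pawl's finger tab: a black round bar 14 mm thick, 26 mm long, parallel to the clamp's y, at x = -45, y = -133 mm of the clamp and 58 mm above the worktop when down; 78 mm from the hinge line. It swings up and over towards the clamp's +x. Gripped by its two ends it can turn between the finger pads.
- jar_mid (a point): Middle (half-way up) of the jam jar with a white lid, upright: lid 64 mm in diameter, top 11 mm of it; body 58 to 64 mm wide; 87 mm high, about 0.3 kg. At the start it stands in the clamp, its foot 12 mm above the worktop.
- jar: The same jam jar; origin at the centre of its foot, z axis up.
- bar: The same toothed bar; its origin lies on its underside, 220 mm from the handle's middle, near the middle of the jar seat; axes as the clamp's.
- board_top (a point): Middle of the upper face of the wooden chopping board, 240 mm (its x) by 340 mm (its y), 22 mm thick, lying flat to the left of the clamp.
- board: The same chopping board; origin at the centre of its underside.
- beaker: Bystander: blue beaker, 81 mm in diameter, 112 mm high.
- spice: Bystander: spice jar with a red lid, 46 mm in diameter, 109 mm high.
- peas: Bystander: tall tin, 75 mm in diameter, 110 mm high.
Not all that is in view belongs to the job. What is shaped like the jar but purple is not meant.

How it is judged (in metres and radians):
On the way, in this order (a step that is already met when the one before it is completed fails the run):
1. the jaw is pressed on the jar (over 2 N), the pawl still down (contact force between bar and jar above 2 N and value of joint pawl below 0.5 rad), for 0.1 s.
2. the pawl is thrown over (past 1.7 rad) and stays open, the jar still in the clamp (value of joint pawl above 1.7 rad and horizontal distance between jar and vice below 0.03 m), for 0.2 s.
3. the bar is drawn back to its stop (within about 9 mm), the jar still in the clamp (y of jaw_face in the frame of vice below -0.085 m and horizontal distance between jar and vice below 0.03 m), for 0.2 s.
At the end, for the whole second after the job is handed in: The pawl is thrown over (past 1.7 rad), the bar is drawn back to within about 9 mm of its stop, and the jam jar stands upright (within 0.1 rad) and still on the chopping board (value of joint pawl above 1.7 rad and y of jaw_face in the frame of vice below -0.085 m and x of jar in the frame of board_top between -0.12 and 0.12 m and y of jar in the frame of board_top between -0.17 and 0.17 m and z of jar in the frame of board_top between -0.006 and 0.006 m and angle between jar's own z axis and vertical below 0.1 rad and linear speed of jar below 0.02 m/s); the robot touches nothing.
It fails at once if the jaw is pressed hard on the glass jar (over 35 N) (contact force between bar and jar above 35 N).
It fails at once if the jar is tipped over (angle between jar's own z axis and vertical above 0.7 rad).
It fails at once if the jar is dropped or banged on the board (over 45 N) (contact force between jar and board above 45 N).
It fails at once if the chopping board is shoved away (over 40 mm) (distance of board from where it was at the start of the episode above 0.04 m).
It fails at once if a bystander is disturbed (moved over 30 mm) (distance of any of beaker, spice, peas from where it was at the start of the episode above 0.03 m).
It also fails if it takes over 72 s, if anything falls off the work surface, if the arm or the gripper's body presses on something with over 40 N, if the wrist force passes 120 N, or if a joint passes its speed limit or range.

## Working session

There is one attempt and no reset: what is moved stays moved. The work goes in short steps, Python scripts to look and compute and a shell command to move; the robot and the scene stay as the last step left them, time stands still between calls to the robot, and variables do not carry over. Pictures are saved under pics/ and viewed, at most 10 in all, crops included, and the job is handed in when it is done.

```bash
mkdir -p pics; cat > h.py <<'E'
import numpy as np, cv2
from workcell import env
def pts(p, px):
    """pixels (N,2) col,row -> world pts using z_map"""
    px=np.asarray(px,float).reshape(-1,2)
    K=np.array([[p["fx"],0,p["cx"]],[0,p["fy"],p["cy"]],[0,0,1]])
    n=cv2.undistortPoints(px.reshape(-1,1,2),K,np.array(p["dist"],float)).reshape(-1,2)
    z=p["z_map"][px[:,1].astype(int),px[:,0].astype(int)]
    c=np.c_[n*z[:,None],z]; T=np.array(p["pose"])
    w=c@T[:3,:3].T+T[:3,3]
    return w[z>0]
def cloud(p,mask):
    r,c=np.nonzero(mask); return pts(p,np.c_[c,r])
def save(p,name): cv2.imwrite("pics/"+name,p["frame"][:,:,::-1])
E
python3 - <<'E'
from h import *
s=env.state(); print({k:np.round(v,2).tolist() for k,v in s.items()})
ps={}
for n in ["scene","side","wrist"]:
    p=env.grab_frame(n); save(p,n+"0.png"); print(n,np.round(p["pose"],2).tolist())
    for l in ["vice","bar_handle","pawl_tab","jaw_face","jar","board","beaker","spice","peas"]:
        for d in env.regions_of(p,l)[:2]:
            w=cloud(p,d["pixels"])
            if len(w): print(n,l,round(d["score"],2),np.round(d["rect"]).astype(int).tolist(),np.round(np.median(w,0)).tolist(),np.round(np.percentile(w,3,axis=0)).tolist(),np.round(np.percentile(w,97,axis=0)).tolist())
E
```

```text
{'time_s': 0.0, 'qpos': [-76.26, 18.35, 89.71, -0.0, 72.04, -1.15], 'qvel': [0.04, 0.06, 0.08, 0.01, -0.01, -0.02], 'effort': [0.0, -41.25, -23.2, 0.07, 0.05, -0.0], 'ee_pos': [147.57, -555.19, 213.1], 'ee_rot': [-179.9, -0.0, 14.89], 'force': [-0.25, -0.55, 0.32], 'torque': [-0.02, 0.03, 0.03], 'gripper_force': 0.0, 'gripper_width': 91.03}
scene [[0.87, -0.29, 0.4, -85.29], [-0.49, -0.47, 0.73, -1134.17], [-0.02, -0.83, -0.56, 903.33], [0.0, 0.0, 0.0, 1.0]]
scene vice 0.82 [335, 217, 68, 56] [527.0, -106.0, 12.0] [482.0, -187.0, -2.0] [610.0, 66.0, 56.0]
scene bar_handle 0.6 [342, 221, 55, 38] [551.0, -138.0, 33.0] [508.0, -200.0, 11.0] [599.0, -19.0, 51.0]
scene bar_handle 0.46 [228, 191, 18, 23] [299.0, 261.0, 15.0] [82.0, -521.0, 3.0] [308.0, 365.0, 524.0]
scene pawl_tab 0.7 [337, 215, 20, 8] [540.0, -109.0, 48.0] [502.0, -125.0, 37.0] [578.0, -93.0, 65.0]
scene jaw_face 0.91 [343, 217, 52, 38] [550.0, -139.0, 34.0] [508.0, -200.0, 12.0] [598.0, -20.0, 51.0]
scene jar 0.9 [314, 194, 22, 33] [511.0, 7.0, 74.0] [493.0, -6.0, 18.0] [547.0, 38.0, 99.0]
scene jar 0.65 [336, 251, 19, 3
[... 1007 characters left out ...]
[391, 205, 19, 30] [303.0, -153.0, 54.0] [280.0, -198.0, 0.0] [335.0, -142.0, 87.0]
side jar 0.85 [355, 212, 25, 38] [380.0, -59.0, 48.0] [357.0, -234.0, -2.0] [428.0, -46.0, 86.0]
side board 0.98 [269, 285, 160, 85] [447.0, 352.0, 18.0] [298.0, 222.0, 8.0] [620.0, 449.0, 22.0]
side beaker 0.41 [298, 164, 9, 28] [704.0, -319.0, 59.0] [690.0, -343.0, 5.0] [725.0, -309.0, 108.0]
side spice 0.74 [298, 166, 13, 32] [706.0, -321.0, 58.0] [690.0, -370.0, 2.0] [731.0, -310.0, 108.0]
side peas 0.88 [372, 168, 14, 35] [449.0, -385.0, 81.0] [426.0, -444.0, -1.0] [497.0, -367.0, 108.0]
wrist [[0.26, -0.93, -0.26, 220.74], [-0.97, -0.25, -0.07, -537.1], [-0.0, 0.26, -0.96, 385.95], [0.0, 0.0, 0.0, 1.0]]
```

```bash
python3 - <<'E'
import cv2,numpy as np
a=cv2.imread("pics/scene0.png")[130:310,260:460]; b=cv2.imread("pics/side0.png")[130:330,180:430]
a=cv2.resize(a,None,fx=3,fy=3,interpolation=3)
b=cv2.resize(b,None,fx=3,fy=2.9,interpolation=3)
cv2.imwrite("pics/a.png",a);cv2.imwrite("pics/b.png",b)
E
```

```text
(no output)
```

View pics/a.png

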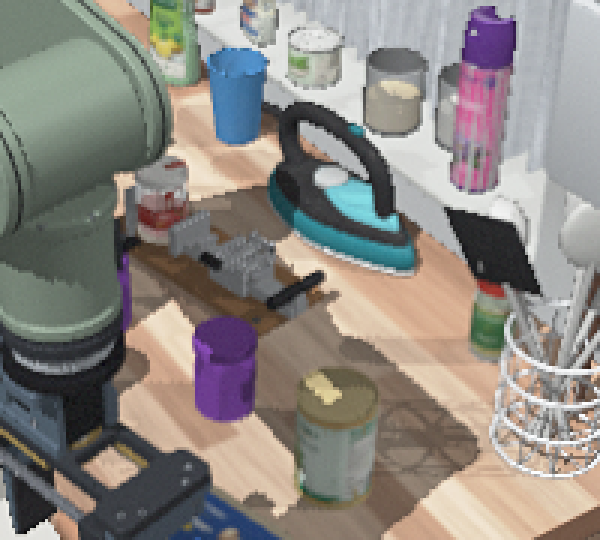

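View pics/b.png

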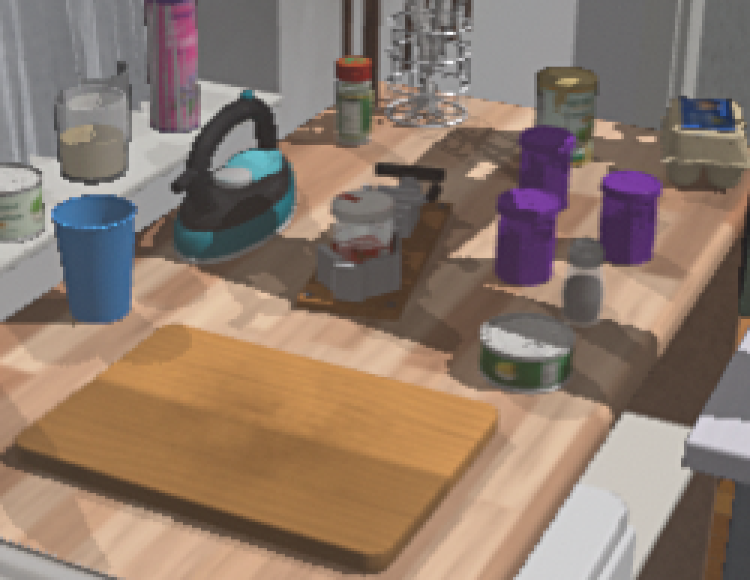

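```bash
python3 -m pendant '{"translation":[[31,-21,-2.3],[31,-21,-2.3],[31,-21,-2.3],[31,-21,-2.3],[31,-21,-2.3],[31,-21,-2.3],[31,-21,-2.3],[31,-21,-2.3]],"roll":[0,0,0,0,0,0,0,0],"hand":[0,0,0,0,0,0,0,0]}'
python3 -m pendant '{"translation":[[31,-21,-2.3],[31,-21,-2.3],[31,-21,-2.3],[31,-21,-2.3],[31,-21,-2.3],[31,-21,-2.3],[31,-21,-2.3],[0,0,0]],"roll":[0,0,0,0,0,0,0,0],"hand":[0,0,0,0,0,0,0,0]}'
python3 - <<'E'
from h import *
p=env.grab_frame("wrist"); save(p,"w1.png"); print(np.round(p["pose"],2).tolist(),env.state()["ee_pos"])
for l in ["vice","bar_handle","pawl_tab","jaw_face","jar"]:
    for d in env.regions_of(p,l)[:2]:
        w=cloud(p,d["pixels"])
        if len(w): print(l,round(d["score"],2),np.round(d["rect"]).astype(int).tolist(),np.round(np.median(w,0)).tolist(),np.round(np.percentile(w,3,axis=0)).tolist(),np.round(np.percentile(w,97,axis=0)).tolist())
E
```

```text
time_s: 2.17
ee_pos: [345.1, -328.2, 232.7]
ee_rot: [180.0, -0.0, 14.9]
force: [1.4, -1.0, -0.5]
gripper_width: 91.1
gripper_force: 0.0
time_s: 2.83
ee_pos: [520.2, -127.3, 248.7]
ee_rot: [-179.9, -0.2, 15.2]
force: [-0.0, -1.2, -0.2]
gripper_width: 91.4
gripper_force: 0.0
[[0.26, -0.93, -0.25, 592.51], [-0.96, -0.25, -0.07, -108.69], [-0.0, 0.26, -0.97, 420.94], [0.0, 0.0, 0.0, 1.0]] [ 518.00570098 -129.50887823  248.35477982]
vice 0.64 [263, 152, 214, 94] [557.0, -82.0, 13.0] [485.0, -175.0, 11.0] [606.0, 74.0, 54.0]
bar_handle 0.75 [308, 158, 159, 68] [552.0, -115.0, 38.0] [515.0, -194.0, 13.0] [600.0, -15.0, 53.0]
pawl_tab 0.85 [303, 161, 24, 78] [544.0, -104.0, 50.0] [504.0, -120.0, 48.0] [587.0, -89.0, 66.0]
jaw_face 0.9 [305, 158, 160, 70] [552.0, -114.0, 38.0] [516.0, -193.0, 25.0] [600.0, -16.0, 53.0]
jar 0.88 [262, 274, 48, 70] [416.0, -83.0, 58.0] [363.0, -107.0, 5.0] [421.0, -60.0, 89.0]
jar 0.84 [310, 324, 43, 50] [333.0, -166.0, 42.0] [308.0, -200.0, 6.0] [341.0, -148.0, 88.0]
```

View pics/w1.png

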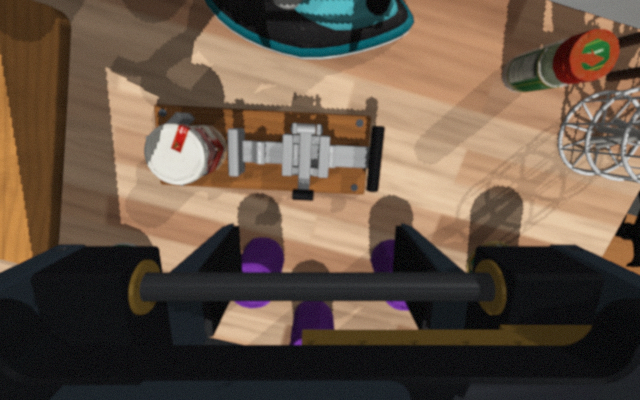

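```bash
cat >> h.py <<'E'
def grid(p):
    H,W=p["z_map"].shape; r,c=np.mgrid[0:H,0:W]
    px=np.c_[c.ravel(),r.ravel()].astype(float)
    K=np.array([[p["fx"],0,p["cx"]],[0,p["fy"],p["cy"]],[0,0,1]])
    n=cv2.undistortPoints(px.reshape(-1,1,2),K,np.array(p["dist"],float)).reshape(-1,2)
    z=p["z_map"].ravel()
    T=np.array(p["pose"]); w=np.c_[n*z[:,None],z]@T[:3,:3].T+T[:3,3]
    w[z<=0]=np.nan
    return w.reshape(H,W,3)
def rep(name,w):
    w=w[~np.isnan(w).any(1)]
    (cx,cy),(a,b),t=cv2.minAreaRect(w[:,:2].astype(np.float32))
    print(name,len(w),"rect c",round(cx,1),round(cy,1),"size",round(a,1),round(b,1),"ang",round(t,1),"z",np.round(np.percentile(w[:,2],[5,50,95]),1))
E
python3 - <<'E'
from h import *
p=env.grab_frame("wrist"); g=grid(p); f=p["frame"].astype(int)
cc,rr=np.meshgrid(range(640),range(400))
def box(c0,c1,r0,r1): return (cc>=c0)&(cc<c1)&(rr>=r0)&(rr<r1)
z=g[:,:,2]; v=f.max(2)
rep("handle",g[box(360,392,115,200)&(v<60)&(z>30)])
rep("tab",g[box(288,318,187,203)&(v<70)&(z>30)])
rep("lid",g[box(140,230,110,190)&(z>94)])
rep("base",g[box(140,385,95,200)&(abs(z-12)<4.5)])
rep("jaw",g[box(225,246,120,182)&(z>42)])
rep("lugs",g[box(270,335,100,190)&(z>40)])
# two-view check of height: pixels
for l in ["bar_handle","pawl_tab","jar"]: pass
for c,r in [(375,158),(375,130),(375,185),(303,194),(235,152),(182,152),(303,130),(265,152),(345,155),(305,110)]:
    print((c,r),np.round(g[r,c],1), f[r,c])
E
```

```text
handle 757 rect c 570.2 -185.4 size 76.6 14.5 ang 12.6 z [45.2 49.9 51.6]
tab 138 rect c 507.3 -113.6 size 8.2 23.7 ang 15.1 z [63.2 65.7 66.8]
lid 3037 rect c 524.0 25.2 size 62.4 59.9 ang 5.5 z [ 98.2 100.  101.4]
base 8317 rect c 539.9 -48.6 size 104.1 277.4 ang 12.4 z [11.6 13.  14.5]
jaw 483 rect c 533.9 -20.7 size 55.9 10.6 ang 12.2 z [44.2 51.8 53.2]
lugs 2196 rect c 549.7 -108.9 size 82.7 63.6 ang 12.7 z [40.9 49.2 62.9]
(375, 158) [ 565.3 -192.1   50.3] [25 23 26]
(375, 130) [ 596.2 -181.8   52.7] [24 24 24]
(375, 185) [ 526.7 -213.7    1.5] [201 170 137]
(303, 194) [nan nan nan] [97 77 62]
(235, 152) [528.1 -26.9  41.7] [72 71 71]
(182, 152) [523.6  12.  100.6] [227 226 218]
(303, 130) [ 574.8 -100.9   49.5] [174 179 175]
(265, 152) [535.5 -60.3  27.5] [166 166 168]
(345, 155) [ 557.8 -159.    27.7] [178 178 179]
(305, 110) [597.9 -96.   12.3] [91 59 34]
```

```bash
python3 -m pendant '{"translation":[[0,0,0],[8,13.5,28],[8,13.5,30],[8,13.5,30],[8,13.5,30],[6.5,13,30],[0,0,0],[0,0,0]],"roll":[0.045,0,0,0,0,0,0,0],"hand":[115,115,115,115,115,115,115,115]}' 15
python3 - <<'E'
from h import *
p=env.grab_frame("wrist"); g=grid(p); save(p,"w2.png"); s=env.state(); print(s["ee_pos"],s["ee_rot"])
cc,rr=np.meshgrid(range(640),range(400)); z=g[:,:,2]; v=p["frame"].max(2)
# dark handle in world window
m=(v<60)&(abs(g[:,:,0]-570)<50)&(abs(g[:,:,1]+187)<25)&(z>30)&(z<56)
rep("handle",g[m])
p=env.grab_frame("side"); g=grid(p); z=g[:,:,2]; v=p["frame"].max(2)
m=(v<60)&(abs(g[:,:,0]-570)<50)&(abs(g[:,:,1]+187)<25)&(z>30)&(z<56)
if m.sum(): rep("handle side",g[m])
E
```

```text
time_s: 3.85
ee_pos: [566.6, -189.8, 99.0]
ee_rot: [-179.9, 0.2, 12.2]
force: [-0.6, 0.0, -0.1]
gripper_width: 50.1
gripper_force: 0.0
[ 567.64015895 -189.70309917  100.89121136] [-1.79981559e+02  1.78053953e-02  1.22155712e+01]
handle 1845 rect c 571.1 -186.7 size 78.3 15.2 ang 13.6 z [47.  49.9 51.5]
handle side 60 rect c 566.0 -179.0 size 69.7 15.3 ang 13.1 z [37.  43.  47.8]
```

View pics/w2.png

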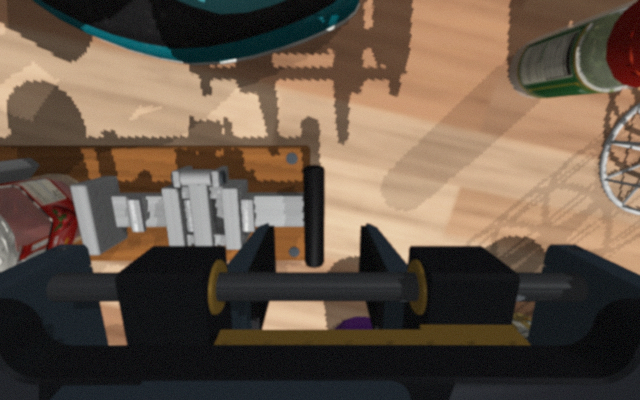

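```bash
python3 -m pendant '{"translation":[[2,-1,14],[2,-1,15],[0,0,20],[0,0,20],[0,0,0],[0,0,0],[0,0,0],[0,0,0]],"roll":[0,0,0,0,0,0,0,0],"hand":[115,115,115,115,115,180,230,255]}' 15
python3 -m pendant '{"translation":[[0,0,0],[0,0,0],[0,0,0],[0,0,0],[0,0,0],[0,0,0],[0,0,0],[0,0,0]],"roll":[0,0,0,0,0,0,0,0],"hand":[255,255,255,255,255,255,255,255]}' 15
```

```text
time_s: 4.62
ee_pos: [572.9, -186.6, 33.8]
ee_rot: [179.9, -0.2, 12.3]
force: [-0.3, -0.3, -0.2]
gripper_width: 33.0
gripper_force: 0.0
time_s: 5.28
ee_pos: [572.0, -186.3, 32.3]
ee_rot: [180.0, -0.1, 12.3]
force: [-0.7, 0.6, 6.2]
gripper_width: 16.0
gripper_force: 15.0
```

```bash
python3 -m pendant '{"translation":[[0,-1,0],[0,-1,0],[0,-1,0],[0,-1,0],[0,-1,0],[0,-1,0],[0,0,0],[0,0,0]],"roll":[0,0,0,0,0,0,0,0],"hand":[255,255,255,255,255,255,255,255]}' 20
```

```text
time_s: 5.95
ee_pos: [571.7, -182.0, 32.3]
ee_rot: [179.8, -0.2, 12.3]
force: [1.1, -4.8, 4.5]
gripper_width: 15.6
gripper_force: 20.0
```

```bash
python3 -m pendant '{"translation":[[0,-0.5,0],[0,-0.5,0],[0,-0.5,0],[0,-0.5,0],[0,0,0],[0,0,0],[0,0,0],[0,0,0]],"roll":[0,0,0,0,0,0,0,0],"hand":[255,255,255,255,255,255,255,255]}'
```

```text
time_s: 6.62
ee_pos: [571.4, -180.1, 32.4]
ee_rot: [179.8, -0.2, 12.3]
force: [1.0, -5.0, 4.7]
gripper_width: 15.4
gripper_force: 20.0
```

```bash
python3 -m pendant '{"translation":[[0,-0.5,0],[0,-0.5,0],[0,-0.5,0],[0,-0.5,0],[0,0,0],[0,0,0],[0,0,0],[0,0,0]],"roll":[0,0,0,0,0,0,0,0],"hand":[255,255,255,255,255,255,255,255]}'
```

```text
time_s: 7.28
ee_pos: [571.0, -178.1, 32.4]
ee_rot: [179.8, -0.2, 12.3]
force: [2.0, -4.8, 4.5]
gripper_width: 15.9
gripper_force: 20.0
```

```bash
python3 -m pendant '{"translation":[[0,-0.5,0],[0,-0.5,0],[0,-0.5,0],[0,-0.5,0],[0,0,0],[0,0,0],[0,0,0],[0,0,0]],"roll":[0,0,0,0,0,0,0,0],"hand":[255,255,255,255,255,255,255,255]}'
```

```text
time_s: 7.95
ee_pos: [570.7, -176.4, 32.4]
ee_rot: [179.8, -0.2, 12.3]
force: [0.3, -5.3, 4.3]
gripper_width: 15.7
gripper_force: 20.0
```

```bash
python3 -m pendant '{"translation":[[0,-0.5,0],[0,-0.5,0],[0,-0.5,0],[0,-0.5,0],[0,0,0],[0,0,0],[0,0,0],[0,0,0]],"roll":[0,0,0,0,0,0,0,0],"hand":[255,255,255,255,255,255,255,255]}'
```

```text
time_s: 8.62
ee_pos: [570.3, -174.6, 32.4]
ee_rot: [179.7, -0.2, 12.4]
force: [1.1, -5.6, 4.8]
gripper_width: 15.3
gripper_force: 20.0
```

```bash
python3 -m pendant '{"translation":[[0,-0.5,0],[0,-0.5,0],[0,-0.5,0],[0,0,0],[0,0,0],[0,0,0],[0,0,0],[0,0,0]],"roll":[0,0,0,0,0,0,0,0],"hand":[255,255,255,255,255,255,255,255]}'
```

```text
time_s: 9.28
ee_pos: [570.4, -174.0, 32.4]
ee_rot: [179.6, -0.2, 12.4]
force: [1.9, -8.9, 2.7]
gripper_width: 15.9
gripper_force: 20.0
```

```bash
python3 -m pendant '{"translation":[[0,-0.4,0],[0,-0.4,0],[0,0,0],[0,0,0],[0,0,0],[0,0,0],[0,0,0],[0,0,0]],"roll":[0,0,0,0,0,0,0,0],"hand":[255,255,255,255,255,255,255,255]}'
```

```text
time_s: 9.95
ee_pos: [570.4, -173.7, 32.4]
ee_rot: [179.6, -0.2, 12.4]
force: [1.6, -10.9, 2.6]
gripper_width: 15.8
gripper_force: 20.0
```

```bash
python3 -m pendant '{"translation":[[0,0,0],[0,0,0],[0,0,0],[0,0,-10],[0,0,-20],[0,0,-20],[0,0,-25],[-10,-15,-5]],"roll":[0,0,0,0,0,0,0,0],"hand":[143,143,143,143,143,143,143,90]}' 10
python3 -m pendant '{"translation":[[-13,-19,0],[-13,-19,0],[-12,-19,0],[0,0,0],[0,0,0],[0,0,0],[0,0,0],[0,0,0]],"roll":[0,0,0,0,0,0,0,0],"hand":[90,90,90,90,90,90,90,90]}'
python3 - <<'E'
from h import *
p=env.grab_frame("wrist"); g=grid(p); save(p,"w3.png"); s=env.state(); print(s["ee_pos"],s["ee_rot"])
z=g[:,:,2]; v=p["frame"].max(2)
m=(v<75)&(abs(g[:,:,0]-508)<14)&(abs(g[:,:,1]+113.6)<22)&(z>45)&(z<72)
rep("tab",g[m])
m=(v<60)&(abs(g[:,:,0]-568)<50)&(abs(g[:,:,1]+175)<25)&(z>30)&(z<56)
rep("handle",g[m])
for d in env.regions_of(p,"pawl_tab")[:2]: print(d["score"],d["rect"])
E
```

```text
time_s: 10.62
ee_pos: [559.4, -159.6, 115.9]
ee_rot: [179.7, -0.5, 12.3]
force: [1.2, -0.2, 0.7]
gripper_width: 44.0
gripper_force: 0.0
time_s: 11.28
ee_pos: [506.6, -110.7, 111.5]
ee_rot: [180.0, -0.0, 12.3]
force: [0.4, -0.5, 0.2]
gripper_width: 58.8
gripper_force: 0.0
[ 506.40607238 -110.7029676   111.36112399] [ 1.79991259e+02 -7.05373670e-03  1.22757923e+01]
tab 531 rect c 509.0 -112.5 size 12.1 24.1 ang 12.2 z [60.8 64.9 66.5]
handle 1986 rect c 568.6 -173.6 size 78.3 13.6 ang 12.9 z [43.9 49.8 51.5]
0.9 [317.1, 170.7, 39.3, 120.8]
```

View pics/w3.png

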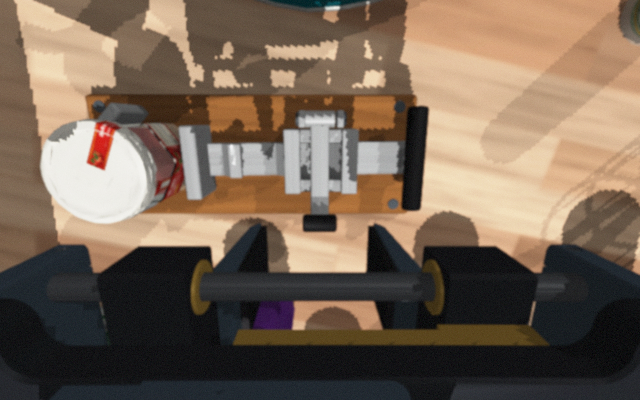

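```bash
python3 -m pendant '{"translation":[[0,2.7,12],[0,0,20],[0,0,20],[0,0,10],[0,0,0],[0,0,0],[0,0,0],[0,0,0]],"roll":[0,0,0,0,0,0,0,0],"hand":[90,90,90,90,90,150,220,255]}' 10
python3 -m pendant '{"translation":[[0,0,0],[0,0,0],[0,0,0],[0,0,0],[0,0,0],[0,0,0],[0,0,0],[0,0,0]],"roll":[0,0,0,0,0,0,0,0],"hand":[255,255,255,255,255,255,255,255]}'
```

```text
time_s: 12.05
ee_pos: [507.4, -113.2, 50.5]
ee_rot: [179.9, -0.1, 12.3]
force: [-0.1, 0.6, 0.8]
gripper_width: 41.8
gripper_force: 0.0
time_s: 12.72
ee_pos: [506.7, -112.6, 50.0]
ee_rot: [-180.0, -0.0, 12.3]
force: [-0.5, 2.9, 5.4]
gripper_width: 25.7
gripper_force: 10.0
```

```bash
python3 -m pendant '{"translation":[[1.6,0,-7.2],[2,0,-6.5],[0,0,0],[0,0,0],[3.2,0,-7.5],[4,0,-7.1],[0,0,0],[0,0,0]],"roll":[0,0,0,0,0,0,0,0],"hand":[255,255,255,255,255,255,255,255]}' 12
```

```text
time_s: 13.38
ee_pos: [516.7, -110.4, 78.1]
ee_rot: [-180.0, 0.0, 12.3]
force: [-1.5, 3.2, 1.2]
gripper_width: 25.7
gripper_force: 12.0
```

Low forces and the grip holds, so I'll carry on along the arc.

```bash
python3 -m pendant '{"translation":[[4.6,0,-6.7],[5.4,0,-6.2],[6,0,-5.6],[6.5,0,-4.9],[8.2,0,-4.8],[8.7,0,-3.8],[9.2,0,-2.7],[9.3,0,-1.6]],"roll":[0,0,0,0,0,0,0,0],"hand":[255,255,255,255,255,255,255,255]}'
python3 -m pendant '{"translation":[[9.6,0,-0.4],[9.5,0,0.8],[9.3,0,1.9],[9,0,3],[0,0,0],[0,0,0],[0,0,0],[0,0,0]],"roll":[0,0,0,0,0,0,0,0],"hand":[255,255,255,255,255,255,255,255]}'
```

```text
time_s: 14.05
ee_pos: [575.1, -97.7, 114.9]
ee_rot: [180.0, -0.1, 12.3]
force: [-2.8, 4.4, 0.2]
gripper_width: 26.3
gripper_force: 12.0
time_s: 14.72
ee_pos: [612.6, -89.5, 109.1]
ee_rot: [180.0, -0.3, 12.3]
force: [1.1, 6.1, 2.7]
gripper_width: 25.8
gripper_force: 12.0
```

```bash
python3 - <<'E'
from h import *
p=env.grab_frame("wrist"); save(p,"w4.png"); cv2.imwrite("pics/w4.png",p["frame"][:300,100:540,::-1])
E
```

```text
(no output)
```

View pics/w4.png

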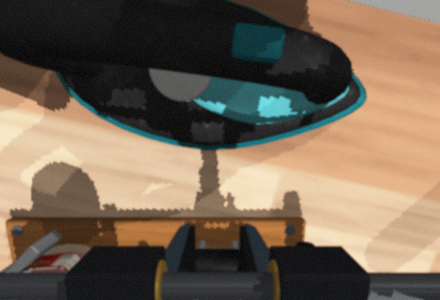

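```bash
python3 -m pendant '{"translation":[[0,0,0],[0,0,0],[0,0,0],[0,0,-15],[0,0,-25],[-10,0,-5],[-12,14,0],[-12,14,0]],"roll":[0,0,0,0,0,0,0,0],"hand":[120,120,120,120,120,120,143,143]}'
python3 -m pendant '{"translation":[[-14,22,0],[-13,22.6,0],[0,0,10],[0,0,10],[0,0,0],[0,0,0],[0,0,0],[0,0,0]],"roll":[0,0,0,0,0,0,0,0],"hand":[143,143,143,143,143,143,143,143]}'
python3 - <<'E'
from h import *
p=env.grab_frame("wrist"); g=grid(p); save(p,"w5.png"); s=env.state(); print(s["ee_pos"],s["ee_rot"])
z=g[:,:,2]; v=p["frame"].max(2)
m=(v<60)&(abs(g[:,:,0]-568)<50)&(abs(g[:,:,1]+175)<25)&(z>30)&(z<56)
rep("handle",g[m])
d=g[:,:,:2]-[523.5,26.1]; X=d@[.977,.215]; Y=d@[-.215,.977]
m=(v<75)&(X>40)&(X<100)&(abs(Y+133)<25)&(z>80)
if m.sum(): rep("tab open",g[m]); print(np.nanmedian(X[m]),np.nanmedian(Y[m]))
E
```

```text
time_s: 15.43
ee_pos: [582.4, -125.4, 154.0]
ee_rot: [179.9, -0.0, 12.4]
force: [0.1, -0.1, -0.5]
gripper_width: 41.1
gripper_force: 0.0
time_s: 16.1
ee_pos: [566.5, -173.5, 133.9]
ee_rot: [180.0, -0.0, 12.4]
force: [-0.6, 1.2, -0.1]
gripper_width: 40.1
gripper_force: 0.0
[ 566.47452396 -173.64954137  134.0694384 ] [ 1.79972691e+02 -4.13536468e-02  1.23672034e+01]
handle 1394 rect c 569.2 -173.8 size 78.6 13.8 ang 12.8 z [46.9 49.9 51.5]
tab open 1237 rect c 611.8 -90.5 size 41.3 25.3 ang 11.1 z [105.4 116.  118.1]
74.12235890394334 -133.84099834585368
```

View pics/w5.png

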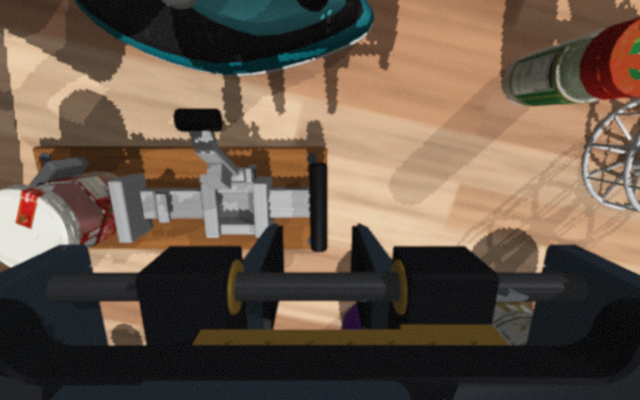

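```bash
python3 -m pendant '{"translation":[[2.6,0.7,22],[0,0,25],[0,0,25],[0,0,20],[0,0,10],[0,0,0],[0,0,0],[0,0,0]],"roll":[0,0,0,0,0,0,0,0],"hand":[143,143,143,143,143,143,200,255]}' 20
python3 -m pendant '{"translation":[[0,0,0],[0,0,0],[0,0,0],[0,0,0],[0,0,0],[0,1,0],[0,2,0],[0,2,0]],"roll":[0,0,0,0,0,0,0,0],"hand":[255,255,255,255,255,255,255,255]}'
```

```text
time_s: 16.82
ee_pos: [569.9, -174.6, 33.2]
ee_rot: [179.9, -0.1, 12.3]
force: [0.3, 0.0, 0.6]
gripper_width: 29.8
gripper_force: 0.0
time_s: 17.48
ee_pos: [569.7, -177.0, 33.1]
ee_rot: [-179.8, -0.1, 12.2]
force: [-1.8, 7.9, 7.6]
gripper_width: 15.6
gripper_force: 20.0
```

```bash
python3 -m pendant '{"translation":[[0,5,0],[0,6,0],[0,7,0],[0,7,0],[0,7,0],[0,7,0],[0,7,0],[0,6,0]],"roll":[0,0,0,0,0,0,0,0],"hand":[255,255,255,255,255,255,255,255]}'
python3 -m pendant '{"translation":[[0,3,0],[0,1.5,0],[0,1.5,0],[0,1,0],[0,1,0],[0,0,0],[0,0,0],[0,0,0]],"roll":[0,0,0,0,0,0,0,0],"hand":[255,255,255,255,255,255,255,255]}'
```

```text
time_s: 18.15
ee_pos: [580.4, -228.6, 32.4]
ee_rot: [-179.8, 0.0, 12.2]
force: [-1.7, 5.6, 4.6]
gripper_width: 15.9
gripper_force: 20.0
time_s: 18.82
ee_pos: [582.2, -236.6, 32.1]
ee_rot: [-179.9, 0.0, 12.3]
force: [-0.2, 5.2, 5.2]
gripper_width: 15.6
gripper_force: 20.1
```

```bash
python3 -m pendant '{"translation":[[0,1,0],[0,1,0],[0,1,0],[0,0.5,0],[0,0.5,0],[0,0,0],[0,0,0],[0,0,0]],"roll":[0,0,0,0,0,0,0,0],"hand":[255,255,255,255,255,255,255,255]}'
```

```text
time_s: 19.48
ee_pos: [582.1, -237.3, 32.0]
ee_rot: [-179.5, 0.1, 12.2]
force: [-2.0, 12.8, 7.8]
gripper_width: 16.0
gripper_force: 20.1
```

```bash
python3 -m pendant '{"translation":[[0,0,0],[0,0,0],[0,0,0],[0,0,-10],[0,0,-25],[0,0,-38],[0,0,-40],[0,-20,-38]],"roll":[0,0,0,0,0,0,0,0],"hand":[143,143,143,143,143,143,143,0]}'
python3 -m pendant '{"translation":[[0,-35,-7],[0,-40,0],[0,-40,0],[0,-40,0],[0,-40,0],[0,-35,0],[0,-19,0],[0,0,0]],"roll":[0,0,0,0,0,0,0,0],"hand":[0,0,0,0,0,0,0,0]}'
python3 - <<'E'
from h import *
p=env.grab_frame("wrist"); g=grid(p); save(p,"w6.png"); s=env.state(); print(s["ee_pos"],s["ee_rot"])
z=g[:,:,2]; v=p["frame"].max(2)
d=g[:,:,:2]-[523.5,26.1]; X=d@[.977,.215]; Y=d@[-.215,.977]
m=(abs(X)<45)&(abs(Y)<50)&(z>93)&(z<106); rep("lid",g[m]); r,c=np.nonzero(m); print(c.min(),c.max(),r.min(),r.max())
q=g[m][:,:2]; print(cv2.minEnclosingCircle(q.astype(np.float32)))
m=(Y<-60)&(Y>-115)&(abs(X)<30)&(z>44)&(z<56)
if m.sum(): rep("jaw",g[m]); print("jaw Y range",np.percentile(Y[m],[2,50,98]))
p=env.grab_frame("side"); save(p,"s6.png"); gs=grid(p); z=gs[:,:,2]
d=gs[:,:,:2]-[523.5,26.1]; m=(np.hypot(d[:,:,0],d[:,:,1])<45)&(z>93)&(z<106)
if m.sum(): print("side lid",cv2.minEnclosingCircle(gs[m][:,:2].astype(np.float32)),np.percentile(gs[m][:,2],[5,50,95]))
for d in env.regions_of(p,"board")[:1]:
    rep("board",cloud(p,d["pixels"])); w=cloud(p,d["pixels"]); rep("board top",w[abs(w[:,2]-22)<5])
for n,pp in (("beaker",p),):
    for d in env.regions_of(pp,n)[:1]: print(n,np.round(np.median(cloud(pp,d["pixels"]),0)))
E
```

```text
time_s: 20.15
ee_pos: [580.0, -226.0, 184.1]
ee_rot: [179.8, -0.1, 12.1]
force: [0.8, 0.8, 0.5]
gripper_width: 44.2
gripper_force: 0.0
time_s: 20.82
ee_pos: [525.5, 23.3, 189.4]
ee_rot: [-180.0, -0.1, 12.5]
force: [-0.3, -0.8, -0.2]
gripper_width: 91.2
gripper_force: 0.0
[526.19647005  21.44870596 189.40345682] [ 1.79932319e+02 -7.95540771e-02  1.24805361e+01]
lid 3829 rect c 522.9 29.0 size 62.8 62.1 ang 54.3 z [ 98.4 100.  101.3]
274 344 175 244
((523.0580444335938, 29.35257911682129), 31.808467864990234)
jaw 1126 rect c 546.7 -74.6 size 55.8 23.1 ang 12.4 z [46.9 50.3 52.9]
jaw Y range [-114.53088136 -101.48511767  -92.2939457 ]
side lid ((518.1950073242188, 34.7984619140625), 33.21944808959961) [93.8899317  96.50621943 98.88405612]
board 8212 rect c 475.4 315.7 size 281.4 366.5 ang 89.1 z [ 8.8 18.1 21.3]
board top 5829 rect c 465.1 331.3 size 248.2 343.5 ang 89.8 z [17.2 18.8 21.6]
beaker [713. 211.  77.]
```

View pics/w6.png

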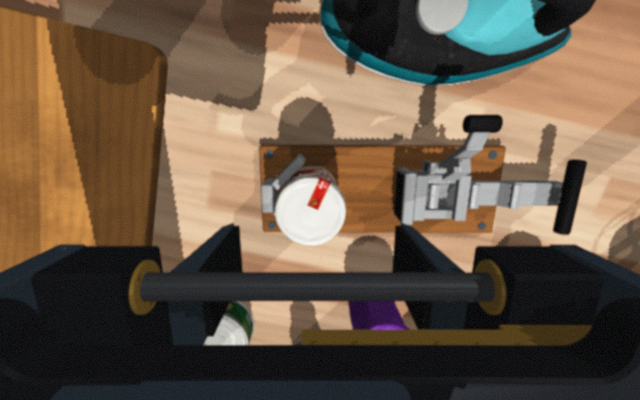

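```bash
python3 -m pendant '{"translation":[[-1.4,-8.3,15],[0,0,25],[0,0,25],[0,0,25],[0,0,20],[0,0,15],[0,0,6],[0,0,0]],"roll":[0,0,0,0,0,0,0,0],"hand":[0,0,0,0,0,0,0,0]}'
python3 -m pendant '{"translation":[[0,0,0],[0,0,0],[0,0,0],[0,0,0],[0,0,0],[0,0,0],[0,0,0],[0,0,0]],"roll":[0,0,0,0,0,0,0,0],"hand":[40,50,60,65,70,75,80,85]}' 20
```

```text
time_s: 21.68
ee_pos: [522.5, 27.0, 56.3]
ee_rot: [-180.0, 0.2, 12.2]
force: [-0.5, 0.2, 0.3]
gripper_width: 91.0
gripper_force: 0.0
time_s: 22.35
ee_pos: [523.2, 28.9, 58.1]
ee_rot: [-180.0, -0.1, 12.3]
force: [-0.3, 3.5, 4.5]
gripper_width: 63.3
gripper_force: 20.0
```

```bash
python3 -m pendant '{"translation":[[0,0,0],[0,0,0],[0,0,-3],[0,0,-6],[0,0,-12],[0,0,-20],[0,0,-20],[0,0,-9]],"roll":[0,0,0,0,0,0,0,0],"hand":[255,255,255,255,255,255,255,255]}' 32
python3 - <<'E'
from h import *
s=env.state(); print(s["ee_pos"],s["ee_rot"],s["force"],s["gripper_width"])
p=env.grab_frame("wrist"); g=grid(p); save(p,"w7.png"); z=g[:,:,2]
t=s["ee_pos"]
m=(np.hypot(g[:,:,0]-t[0],g[:,:,1]-t[1])<36)&(z>t[2]+30)&(z<t[2]+60); 
if m.sum(): rep("lid",g[m])
m=(abs(z-22)<3)&(g[:,:,1]>150); rep("board pts",g[m]); print("near edge y",np.percentile(g[m][:,1],1), "max", np.percentile(g[m][:,1],99), "medz",np.median(z[m]))
p=env.grab_frame("side"); g=grid(p); z=g[:,:,2]; f=p["frame"].astype(int)
d=env.regions_of(p,"board")[0]; w=cloud(p,d["pixels"]); w=w[(w[:,1]>260)&(w[:,1]<380)&(abs(w[:,0]-470)<100)]; print("board z",np.percentile(w[:,2],[5,50,95]))
E
```

```text
time_s: 23.02
ee_pos: [524.1, 27.8, 129.7]
ee_rot: [179.9, -0.2, 12.3]
force: [0.7, -0.5, -2.0]
gripper_width: 63.3
gripper_force: 32.0
[524.06295457  27.80694775 129.66460609] [ 1.79915719e+02 -1.65148936e-01  1.23095099e+01] [ 0.65211181 -0.48811636 -1.97213458] 63.25004859539529
lid 9921 rect c 527.9 28.0 size 55.4 70.6 ang 12.1 z [165.6 171.8 185.9]
board pts 30545 rect c 513.9 262.5 size 112.5 246.9 ang 89.5 z [20.6 22.1 23.6]
near edge y 207.29597682567217 max 314.9092912932972 medz 22.076267881252363
board z [15.37507921 17.63750264 19.89544649]
```

```bash
python3 -m pendant '{"translation":[[2,-15,0],[5,-30,0],[5,-38,0],[5,-38,0],[5,-38,0],[5,-38,0],[5,-38,0],[3,-25,0]],"roll":[0,0,0,0,0,0,0,0],"hand":[255,255,255,255,255,255,255,255]}'
python3 -m pendant '{"translation":[[0,-11,0],[0,0,0],[0,0,10],[0,0,15],[0,0,15],[0,0,5],[0,0,0],[0,0,0]],"roll":[0,0,0,0,0,0,0,0],"hand":[255,255,255,255,255,255,255,255]}'
python3 - <<'E'
from h import *
s=env.state(); print(s["ee_pos"],s["ee_rot"],s["force"],s["gripper_width"])
E
```

```text
time_s: 23.83
ee_pos: [500.4, 292.5, 125.6]
ee_rot: [180.0, 0.2, 12.4]
force: [0.9, -0.1, -3.5]
gripper_width: 62.9
gripper_force: 32.0
time_s: 24.5
ee_pos: [499.6, 299.3, 82.2]
ee_rot: [180.0, 0.1, 12.2]
force: [-0.6, 0.8, -3.7]
gripper_width: 63.1
gripper_force: 32.0
[499.58726059 299.27852699  82.2077906 ] [1.79960310e+02 5.46205889e-02 1.22251686e+01] [-0.57366872  0.82334849 -3.65776755] 63.06270849293508
```

Foot should be at about 36 mm; 14 mm to go.

```bash
python3 -m pendant '{"translation":[[0,0,4],[0,0,3],[0,0,2],[0,0,1],[0,0,1],[0,0,0.5],[0,0,0],[0,0,0]],"roll":[0,0,0,0,0,0,0,0],"hand":[255,255,255,255,255,255,255,255]}'
```

```text
time_s: 25.17
ee_pos: [499.5, 300.6, 71.2]
ee_rot: [180.0, -0.0, 12.3]
force: [1.7, -0.8, -2.7]
gripper_width: 63.2
gripper_force: 32.0
```

```bash
python3 -m pendant '{"translation":[[0,0,0.6],[0,0,0.6],[0,0,0.6],[0,0,0.6],[0,0,0],[0,0,0],[0,0,0],[0,0,0]],"roll":[0,0,0,0,0,0,0,0],"hand":[255,255,255,255,255,255,255,255]}'
```

```text
time_s: 25.83
ee_pos: [499.5, 300.5, 68.7]
ee_rot: [180.0, -0.0, 12.3]
force: [0.5, -0.4, -2.3]
gripper_width: 63.2
gripper_force: 32.0
```

```bash
python3 -m pendant '{"translation":[[0,0,0.4],[0,0,0.4],[0,0,0.4],[0,0,0],[0,0,0],[0,0,0],[0,0,0],[0,0,0]],"roll":[0,0,0,0,0,0,0,0],"hand":[255,255,255,255,255,255,255,255]}'
```

```text
time_s: 26.5
ee_pos: [499.7, 300.7, 68.2]
ee_rot: [-180.0, -0.1, 12.3]
force: [-1.2, -0.1, 5.4]
gripper_width: 63.0
gripper_force: 32.0
```

```bash
python3 -m pendant '{"translation":[[0,0,0],[0,0,0],[0,0,0],[0,0,0],[0,0,0],[0,0,0],[0,0,0],[0,0,0]],"roll":[0,0,0,0,0,0,0,0],"hand":[74,68,60,50,40,20,0,0]}'
python3 -m pendant '{"translation":[[0,0,0],[0,0,-8],[0,0,-15],[0,0,-25],[0,0,-30],[0,0,-30],[0,0,-30],[0,0,0]],"roll":[0,0,0,0,0,0,0,0],"hand":[0,0,0,0,0,0,0,0]}'
python3 - <<'E'
from h import *
s=env.state(); print(s["ee_pos"],s["force"])
p=env.grab_frame("wrist"); g=grid(p); save(p,"w8.png"); z=g[:,:,2]
m=(np.hypot(g[:,:,0]-500,g[:,:,1]-300)<45)&(z>100)&(z<118); rep("lid",g[m])
p=env.grab_frame("scene"); g=grid(p); v=p["frame"].max(2); z=g[:,:,2]
a=p["frame"][130:310,260:460,::-1]; b=env.grab_frame("side")["frame"][130:330,180:430,::-1]
cv2.imwrite("pics/end.png",np.vstack([cv2.resize(a,(400,300),interpolation=3),cv2.resize(b,(400,300),interpolation=3)]))
d=g[:,:,:2]-[523.5,26.1]; X=d@[.977,.215]; Y=d@[-.215,.977]
m=(v<80)&(abs(X)<50)&(Y<-240)&(Y>-300)&(z>30)&(z<60)
if m.sum(): print("handle Y",np.median(Y[m]))
m=(v<80)&(X>50)&(X<95)&(abs(Y+133)<20)&(z>85)&(z<125)
if m.sum(): print("tab",np.median(X[m]),np.median(Y[m]),np.median(z[m]))
E
```

```text
time_s: 27.17
ee_pos: [499.5, 300.5, 67.4]
ee_rot: [180.0, 0.0, 12.3]
force: [-0.0, 0.5, -0.3]
gripper_width: 90.2
gripper_force: 0.0
time_s: 27.83
ee_pos: [502.5, 302.3, 212.9]
ee_rot: [-179.8, -0.7, 12.3]
force: [0.8, 1.4, 0.6]
gripper_width: 91.2
gripper_force: 0.0
[502.51531254 302.34915502 212.91471038] [0.78408868 1.37133692 0.62607164]
lid 3539 rect c 499.8 300.9 size 63.0 62.8 ang 45.6 z [108.2 110.1 111.5]
handle Y -273.9224435990411
tab 73.50016865493028 -139.32517695169892 112.0538428080738
```

View pics/end.png

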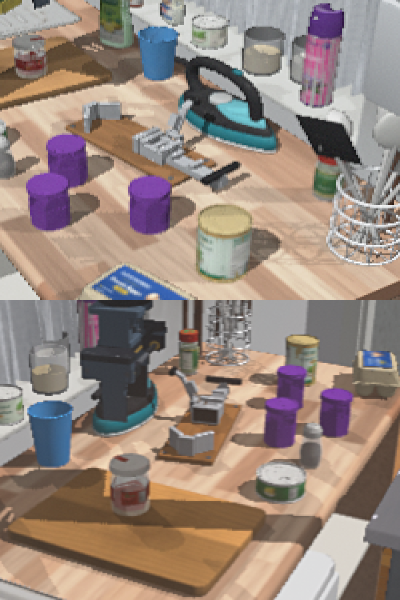

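The jar stands upright on the board (side view, about (130,480)). The pawl is thrown over, the bar is out, and the bystanders are where they were.

```bash
python3 -c "
from workcell import env
print(env.job_done())"
```

```text
the job is handed in; nothing more can be done
None
```

I handed the job in at about 28 s: the jar stands upright on the chopping board, the pawl is thrown fully over, the bar is drawn back to its stop, and nothing else was seen to move; the hand-in returned no verdict.

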